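# Bolt the workshop tool chest

### The arm

A 7-joint arm with a two-finger parallel gripper is mounted at the origin on the work surface. World frame = base frame: x ahead of the robot, y to its left, z up, the work surface at z = 0. Lengths are in m, angles in rad, forces in N, time in s.
With the tool pointing down it reaches from about 0.425 to 0.875 m from the base axis. Payload 4.7 kg.
Tool frame: the origin (TCP) lies on the centre line of the jaws, within the pads' length; the fingertips stand 22 mm ahead of it and the grasp point (between the pads) lies 3 mm ahead of it; z points along the fingers, y is the direction in which the jaws open and shut (so a half turn about z gives the same grasp; the last joint's range is limited). The gripper opens to 87 mm and grips with 3 to 60 N. Pads are 19 mm wide; open, the fingers measure 117 mm over their backs; the gripper's body (75 mm by 190 mm) begins 51 mm behind the grasp point.
Start: joints at [1.211, 0.321, -0.07, 1.45, 0.023, 1.371, -0.057], TCP at [0.237, -0.605, 0.245] pointing down, gripper open.
Joint ranges: [-2.86, 2.86], [-0.3, 2.09], [-1.38, 1.24], [0.06, 2.45], [-1.56, 4.7], [0.09, 2.05], [-2.69, 2.69]. Speed limits (rad/s): [2.57, 2.57, 3.14, 3.14, 3.14, 3.14, 3.14].

### API

Orientations are given as a rotation vector (axis times angle).
In Python, from bench import ctrl, imaging, close_job, finder gives the robot as it stands. The module is installed in compiled form; this text tells all that it offers.
- The arm moves only by the shell command python3 -m jog 'ROWS' [FORCE]. ROWS is JSON, a list that holds one entry, the list of rows, each a list of 7 numbers: the shift along the tool's x, y, z in cm, then the turn, a rotation vector about the tool's x, y, z in degrees, then the finger opening in cm, from 0 to 8.7. In form: [[[dx, dy, dz, ax, ay, az, claw], ...]]. A call has 1 to 12 rows; each row shifts and turns the commanded pose from where the row before left it, along the tool's axes as they then stand; what a row does not reach is not made up. A row lasts 1/10 s, in which the tool goes at most 50 mm and 8.59 degrees, less where a joint would pass 70% of its speed; a pose out of reach is approached as far as the arm can. A call is refused whole if a number of a shift passes 5 or a number of a turn 8.59, either way. A call with a gripper value outside its range is refused whole. The fingers move at their own pace and stop on an object; FORCE is the grip in N (left out, the last holds). Time passes only in rows, so rows that do not move let the fingers close. It gives the time, the measured TCP pose, the force and the opening at its end, in the units of the state.
- ctrl.get_state(): the state, without advancing time (a new reading comes with each control period).
- imaging.get_image(name): name is "side" or "top" or "wrist"; returns a dict with "frame" (384x512x3 uint8, red, green, blue), "intrinsics" (3x3 intrinsics, pixels), "pose" (4x4, takes a point from camera to world coordinates). Camera axes: x right, y down, z forward; pixel columns grow to the right and rows downward; lengths in m; the calibration is good to about 2 mm. A picture is of the moment at which its call begins. There is no depth.
- close_job(): hands the job in, once; it reports no verdict.
Trained networks look in the newest picture that a camera, given by its name, has taken for a name from the list of things; names that differ only in an ending like _2 or _b are one class to them, and where a whole thing is asked for, a point or a joint stands for the part that bears it (a point fixed in the world has none). Each returns a list of dicts, best first, with "conf" (0 to 1); they miss things now and then, are a little off and sometimes report something else, mostly with a low value. They report only what shows in the picture. A call takes as long as a camera call.
- finder.trace(label, camera): "region" (384x512 bool, what is visible of it) and "point" ([row, column] as shares, 0 to 1, of the picture: columns of its width, rows of its height, amid what is visible of it).
- finder.spot_point(label, camera): "point" ([row, column] as shares, 0 to 1, of the picture: columns of its width, rows of its height: a listed point, or the origin of a listed thing).
The state is a dict: "time": time; "joint_positions": joint angles; "qd": joint speeds; "joint_torque": joint torques, N m; "position": TCP position; "tool_rot": TCP orientation; "ft_force": force on the tool from outside, world axes, zero at the start; "torque": the same for the moment, N m; "grip_width": opening from 0.0 (shut) to 1.0 (fully open).
Only numpy, scipy, OpenCV 4.12 (cv2) and the standard library are available. Lean on these libraries where they do the work, as an engineer would, in place of code of your own. Each camera call takes 0.05 s, during which the arm holds its last target. There are 200 camera calls.

### The job

Bolt the tool chest shut: slide the barrel bolt across until its handle comes up against the striker, then turn the handle all the way down into the striker's notch and let go. Feel for the stop gently rather than ramming the striker, and leave the things standing on the chest where they are.

Things in the scene. Friction and masses are not known exactly. Their poses are not given: they have to be found in the camera images.
- barrel: dark steel barrel plate on the chest's lid (chest 320 x 460 mm, 110 mm high) with two guide loops for the bolt, a steel rod 14 mm thick. Origin: on the lid, under the rod's axis, which is level, 30 mm above the lid. Axes: y along the rod, the way it slides to lock; z up; the handle turns down to -x. A rail 46 mm high, 10 to 16 mm to -x of the rod's axis, keeps the handle upright on the way
- keeper: fixed base plate of the keeper; origin and axes as barrel. On it the striker, clamped in slotted holes up to 25 mm either way of the middle: a steel block 44 mm high with a hole for the rod, its -y face the stop for the handle; before it a notch 16 mm wide along y, then a ledge 45 mm high, 10 to 18 mm to -x of the rod's axis. Its place is not measured. At most 20 N may press on it
- bolt (a joint): slide of the bolt to +y of barrel, m; 0 drawn back, starts at 0 to 0.012. Friction about 2.5 N, stays where left. With the handle at the stop it reads anywhere from 0.055 to 0.105: to be felt (or seen). The handle goes down into the notch only within 4 mm of the stop; short of that it lands on the rail or ledge at about 0.3 rad
- handle (a joint): turn of the handle about the rod's axis, rad; 0 upright, 1.5 fully down (nearly level, pointing to -x of barrel); starts at 0 to 0.15. Friction about 0.07 N m, stays where it is left
- handle_grip (a point): point on the handle's centre line, 52 mm from the rod's axis; it moves with the handle. The handle is a round steel bar 12 mm thick that ends 72 mm from the rod's axis; this point's z axis points outwards along the handle, its y axis along the rod (the way it slides to lock). Nothing else stands within 25 mm of the handle's outer half
- tin_mid (a point): middle of a tin of pencils (68 mm wide, 85 mm high, pencils to 135 mm) standing on the chest; to be left alone
- jar_mid (a point): middle of a glass jar (52 mm wide, 60 mm high) standing on the chest; to be left alone
- block_mid (a point): middle of a small wooden block (60 x 50 x 30 mm) lying on the chest; to be left alone
- spanner_mid (a point): middle of a steel spanner (160 mm long) lying on the chest behind the bolt, along it; to be left alone

How it is judged:
On the way:
1. the bolt is slid across with its handle still upright (value of joint bolt above 0.048 m and value of joint handle below 0.5 rad), for 0.1 s.
At the end, for the whole second after the job is handed in: the bolt is across (bolt above 0.048) and its handle lies down in the striker's notch (handle above 1.3 of 1.5 rad) (value of joint handle above 1.3 rad and value of joint bolt above 0.048 m); the robot touches nothing.
It fails at once if the striker or the keeper's plate is pushed with more than 20 N (contact force between keeper and anything else above 20 N).
It fails at once if the tin, the jar, the block or the spanner on the chest is shifted by more than 30 mm (distance of any of tin_mid, jar_mid, block_mid, spanner_mid from where it was at the start of the episode above 0.03 m).
It also fails if it takes over 48 s, if anything falls off the work surface, if the arm or the gripper's body presses on something with over 40 N, if the wrist force passes 120 N, or if a joint passes its speed limit or range.

## Working session

There is one attempt and no reset: what is moved stays moved. The work goes in short steps, Python scripts to look and compute and a shell command to move; the robot and the scene stay as the last step left them, time stands still between calls to the robot, and variables do not carry over. Pictures are saved under pics/ and viewed, about 8 in all and at most 12, crops included, and the job is handed in when it is done.

```bash
mkdir -p pics; cat > h.py <<'E'
import numpy as np, cv2
from scipy.spatial.transform import Rotation as R
from bench import ctrl, imaging, finder
def ray(im,p):
    K=np.array(im["intrinsics"]);T=np.array(im["pose"])
    d=T[:3,:3]@np.linalg.inv(K)@[p[1]*512,p[0]*384,1]
    return T[:3,3],d/np.linalg.norm(d)
def atz(im,p,z):
    o,d=ray(im,p);return o+d*(z-o[2])/d[2]
def tri(rs):
    A=sum(np.eye(3)-np.outer(d,d) for o,d in rs);b=sum((np.eye(3)-np.outer(d,d))@o for o,d in rs)
    x=np.linalg.solve(A,b);return x,[np.linalg.norm(np.cross(x-o,d)) for o,d in rs]
def save(im,n,crop=None):
    f=im["frame"][:,:,::-1]
    if crop: r0,r1,c0,c1=crop;f=cv2.resize(f[r0:r1,c0:c1],None,fx=3,fy=3,interpolation=cv2.INTER_CUBIC)
    cv2.imwrite("pics/"+n,f)
E
python3 - <<'E'
from h import *
np.set_printoptions(precision=4,suppress=True)
s=ctrl.get_state();print(s["time"],s["position"],s["tool_rot"],s["ft_force"]);print(R.from_rotvec(s["tool_rot"]).as_matrix())
ims={c:imaging.get_image(c) for c in("side","top")}
f=np.hstack([ims[c]["frame"] for c in ims])[:,:,::-1]
cv2.imwrite("pics/a.png",cv2.resize(f,(800,300)));save(ims["top"],"top.png");save(ims["side"],"side.png")
for n in "barrel keeper handle_grip handle bolt tin_mid jar_mid block_mid spanner_mid".split():
    rs=[]
    for c in ims:
        r=finder.spot_point(n,c)
        if r: print(n,c,np.array(r[0]["point"])*[384,512],round(r[0]["conf"],2),atz(ims[c],r[0]["point"],.11));rs.append(ray(ims[c],r[0]["point"]))
    if len(rs)==2: print("  tri",*tri(rs))
E
```

```text
0.0 [ 0.2371 -0.6046  0.2435] [-3.085  -0.5835  0.0007] [-0.1632  0.2358  0.3836]
[[ 0.9309  0.3652 -0.0008]
 [ 0.3652 -0.9309  0.0018]
 [-0.0001 -0.0019 -1.    ]]
barrel side [208.5888 272.1792] 0.78 [0.5547 0.0009 0.11  ]
barrel top [203.0976 264.0896] 0.79 [ 0.5628 -0.0008  0.11  ]
  tri [ 0.5588 -0.0005  0.1092] [np.float64(0.004055031903120095), np.float64(0.004055031903119824)]
keeper side [212.3136 269.1072] 0.91 [0.5599 0.0109 0.11  ]
keeper top [205.0176 259.7888] 0.74 [0.5588 0.008  0.11  ]
  tri [0.5597 0.0079 0.1061] [np.float64(0.0004560411420171444), np.float64(0.00045604114201695345)]
handle_grip side [163.008  270.2848] 0.51 [ 0.5699 -0.1237  0.11  ]
handle_grip top [193.9968 287.488 ] 0.55 [ 0.5816 -0.0489  0.11  ]
  tri [ 0.5671 -0.0432  0.1949] [np.float64(0.0030484463891699335), np.float64(0.0030484463891700155)]Traceback (most recent call last):
  File "<stdin>", line 10, in <module>
ValueError: it knows: barrel, block_mid, handle_grip, jar_mid, keeper, spanner_mid, tin_mid
```

View pics/top.png

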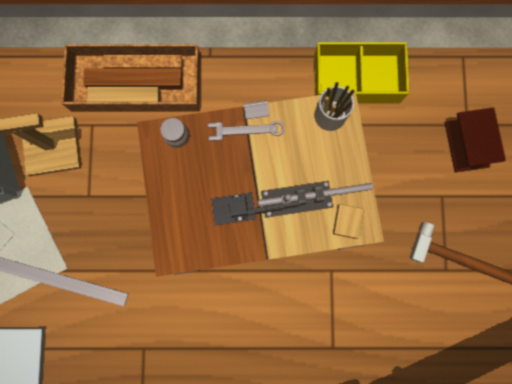

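View pics/side.png

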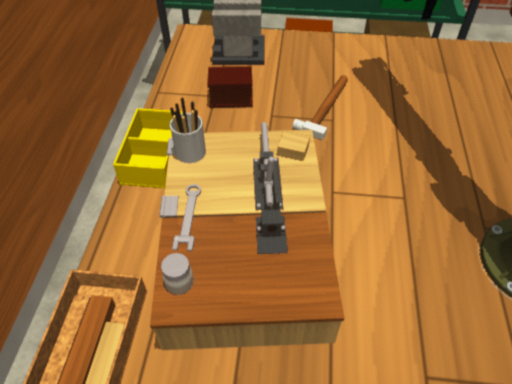

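```bash
python3 - <<'E'
from h import *
np.set_printoptions(precision=4,suppress=True)
ims={c:imaging.get_image(c) for c in("side","top")}
for c in ims: print(c,np.array(ims[c]["pose"]))
for n in "handle_grip tin_mid jar_mid block_mid spanner_mid".split():
    rs=[]
    for c in ims:
        r=finder.spot_point(n,c)
        if r: print(n,c,np.array(r[0]["point"])*[384,512],round(r[0]["conf"],2),atz(ims[c],r[0]["point"],.11));rs.append(ray(ims[c],r[0]["point"]))
    if len(rs)==2: print("  tri",*tri(rs))
E
```

```text
side [[-0.994  -0.0816  0.073   0.52  ]
 [-0.1095  0.7633 -0.6368  0.5754]
 [-0.0037 -0.6409 -0.7676  0.8416]
 [ 0.      0.      0.      1.    ]]
top [[ 0.0002 -0.9898  0.1423  0.4474]
 [-1.     -0.0005 -0.0022  0.0158]
 [ 0.0023 -0.1423 -0.9898  1.1067]
 [ 0.      0.      0.      1.    ]]
handle_grip side [161.7024 272.7936] 0.77 [ 0.5648 -0.1281  0.11  ]
handle_grip top [195.9168 288.512 ] 0.56 [ 0.5776 -0.051   0.11  ]
  tri [ 0.5628 -0.0449  0.1973] [np.float64(0.0033819051409943782), np.float64(0.0033819051409944437)]
tin_mid side [138.7008 190.208 ] 0.7 [ 0.7576 -0.1804  0.11  ]
tin_mid top [106.2912 334.3872] 0.87 [ 0.7684 -0.1495  0.11  ]
  tri [ 0.7508 -0.143   0.1477] [np.float64(0.005181769709283602), np.float64(0.005181769709283242)]
jar_mid side [277.0944 179.712 ] 0.94 [0.7048 0.173  0.11  ]
jar_mid top [135.8976 174.4896] 0.62 [0.704  0.1862 0.11  ]
  tri [0.6998 0.1831 0.1283] [np.float64(0.0004127297720777951), np.float64(0.00041272977207782195)]
block_mid side [144.4992 291.1232] 0.6 [ 0.5286 -0.1857  0.11  ]
block_mid top [221.1072 349.3888] 0.62 [ 0.5259 -0.1747  0.11  ]
  tri [ 0.5267 -0.1726  0.1224] [np.float64(0.0017757066426559082), np.float64(0.001775706642655719)]
spanner_mid side [214.3104 188.1088] 0.64 [0.7185 0.0329 0.11  ]
spanner_mid top [128.4864 244.0192] 0.59 [0.7201 0.041  0.11  ]
  tri [0.7164 0.0407 0.1207] [np.float64(0.0007577259476707529), np.float64(0.0007577259476706832)]
```

The top view shows the keeper at about (233,208) px, the barrel at (295,198), the rod tail at (372,186), the handle near (288,195), the tin at (334,107), the jar at (174,132) and the block at (349,222). The side view agrees with this. Next I'll work out the bolt's heading.

```bash
python3 - <<'E'
from h import *
np.set_printoptions(precision=4,suppress=True)
im=imaging.get_image("top")
P=lambda u,v,z:atz(im,[v/384,u/512],z)
c=[P(*q,.11) for q in[(138,122),(363,93),(383,241),(157,274)]]
print(np.array(c))
for a,b in((c[1],c[0]),(c[2],c[3])): d=b-a;print(np.linalg.norm(d),np.degrees(np.arctan2(-d[0],d[1])))
for n in("barrel","keeper"):
  r=finder.trace(n,"top")[0];m=r["region"];v,u=np.nonzero(m)
  w=np.array([P(a,b,.12)[:2] for a,b in zip(u,v)]);e,V=np.linalg.eigh(np.cov(w.T));d=V[:,1]
  print(n,r["conf"],w.mean(0),np.degrees(np.arctan2(-d[0]*np.sign(d[1]),abs(d[1]))),len(u))
print("rodend",P(372,186,.14))
save(im,"top2.png",(165,245,190,390))
E
```

```text
[[ 0.7339  0.2635  0.11  ]
 [ 0.7976 -0.2109  0.11  ]
 [ 0.4855 -0.2419  0.11  ]
 [ 0.4195  0.2144  0.11  ]]
0.4785885424717492 7.651843767548534
0.4610512358797082 8.234598337685915
barrel 0.65 [ 0.5738 -0.0831] 8.64012685767085 2104
keeper 0.6 [0.5507 0.0557] 2.6122463428803577 1227
rodend [ 0.5938 -0.2161  0.14  ]
```

View pics/top2.png

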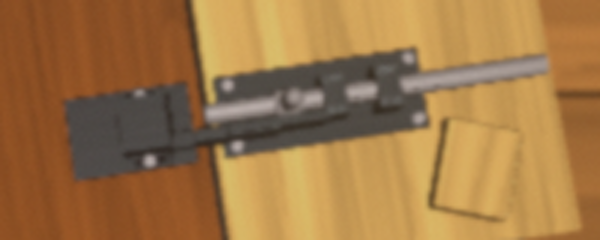

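```bash
python3 -m jog '[[[0,0,-2,0,0,6.5,5],[0,0,-2,0,0,6.6,5],[2.8,-3.5,0,0,0,0,5],[2.8,-3.5,0,0,0,0,5],[2.8,-3.5,0,0,0,0,5],[2.8,-3.5,0,0,0,0,5],[2.8,-3.5,0,0,0,0,5],[2.8,-3.5,0,0,0,0,5],[2.8,-3.5,0,0,0,0,5],[2.8,-3.5,0,0,0,0,5],[2.8,-3.5,0,0,0,0,5],[2.8,-3.5,0,0,0,0,5]]]' 10; python3 -m jog '[[[2.5,-3.1,0,0,0,0,5],[2.5,-3.1,0,0,0,0,5],[2.5,-3.1,0,0,0,0,5],[2.5,-3.1,0,0,0,0,5],[2.5,-3.1,0,0,0,0,5],[0,0,0,0,0,0,5],[0,0,0,0,0,0,5],[0,0,0,0,0,0,5]]]'
python3 - <<'E'
from h import *
np.set_printoptions(precision=4,suppress=True)
s=ctrl.get_state();p=np.array(s["position"]);M=R.from_rotvec(s["tool_rot"]).as_matrix();print(s["time"],p,s["ft_force"],s["grip_width"]);print(M)
ims={c:imaging.get_image(c) for c in("side","wrist","top")};rs=[]
for c in ims:
    for r in finder.spot_point("handle_grip",c)[:2]: print(c,np.array(r["point"])*[384,512],r["conf"],atz(ims[c],r["point"],.19), M.T@(atz(ims[c],r["point"],.19)-p))
save(ims["wrist"],"w1.png")
E
```

```text
time: 2.35
position: [0.4644, -0.2167, 0.2849]
tool_rot: [3.132, 0.228, 0.001]
ft_force: [0.2, 0.5, 0.5]
grip_width: 0.578
time: 3.15
position: [0.5647, -0.0484, 0.2844]
tool_rot: [3.133, 0.225, -0.001]
ft_force: [-0.6, -0.2, -0.1]
grip_width: 0.572
3.15 [ 0.5647 -0.0484  0.2844] [-0.6362 -0.19   -0.0787] 0.5716583341382722
[[ 0.9897  0.1428 -0.0005]
 [ 0.1428 -0.9897 -0.001 ]
 [-0.0006  0.0009 -1.    ]]
side [164.0064 273.6128] 0.7 [ 0.5578 -0.0452  0.19  ] [-0.0063 -0.0042  0.0944]
wrist [202.7136 244.3776] 0.97 [ 0.5631 -0.0403  0.19  ] [-0.0003 -0.0083  0.0944]
```

View pics/w1.png

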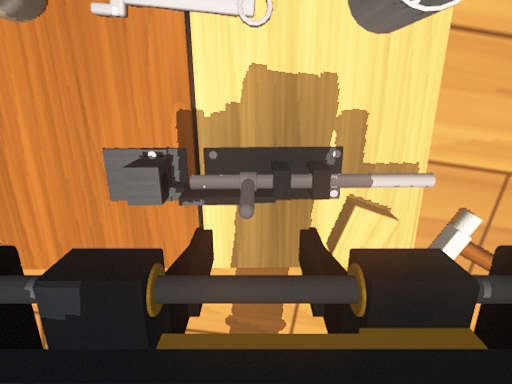

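```bash
python3 -m jog '[[[-0.2,-0.7,2,0,0,0,5],[0,0,2,0,0,0,5],[0,0,2,0,0,0,5],[0,0,2.1,0,0,0,5],[0,0,0,0,0,0,5],[0,0,0,0,0,0,0.8],[0,0,0,0,0,0,0.8],[0,0,0,0,0,0,0.8],[0,0,0,0,0,0,0.8],[0,0,0,0,0,0,0.8],[0,0,0,0,0,0,0.8],[0,0,0,0,0,0,0.8]]]' 10
python3 - <<'E'
from h import *
im=imaging.get_image("wrist");save(im,"w2.png")
print(finder.spot_point("handle_grip","wrist")[:1])
E
```

```text
time: 4.65
position: [0.5623, -0.0409, 0.2039]
tool_rot: [3.132, 0.227, 0.001]
ft_force: [-0.1, -1.4, 1.6]
grip_width: 0.129
[{'point': [0.6573, 0.4973], 'conf': 0.69}]
```

View pics/w2.png

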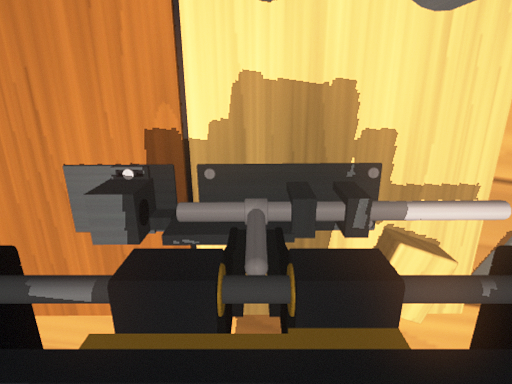

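The handle is held between the pads at column 256. The striker's face shows at about column 148, so I expect the stop roughly 65–70 mm further on. I'll slide 48 mm at an easy pace, then feel for it.

```bash
python3 -m jog '[[[0,-0.3,0,0,0,0,0.8],[0,-0.5,0,0,0,0,0.8],[0,-0.5,0,0,0,0,0.8],[0,-0.5,0,0,0,0,0.8],[0,-0.5,0,0,0,0,0.8],[0,-0.5,0,0,0,0,0.8],[0,-0.5,0,0,0,0,0.8],[0,-0.5,0,0,0,0,0.8],[0,-0.5,0,0,0,0,0.8],[0,-0.3,0,0,0,0,0.8],[0,-0.2,0,0,0,0,0.8],[0,0,0,0,0,0,0.8]]]'
python3 - <<'E'
from h import *
im=imaging.get_image("wrist");save(im,"w3.png")
s=ctrl.get_state();print(s["position"],s["ft_force"])
E
```

```text
time: 5.95
position: [0.5548, 0.0084, 0.2038]
tool_rot: [-3.133, -0.229, 0.0]
ft_force: [-0.8, -1.3, 5.9]
grip_width: 0.131
[0.55483643 0.00839766 0.2038388 ] [-1.09599242 -2.3711135   5.41506498]
```

View pics/w3.png

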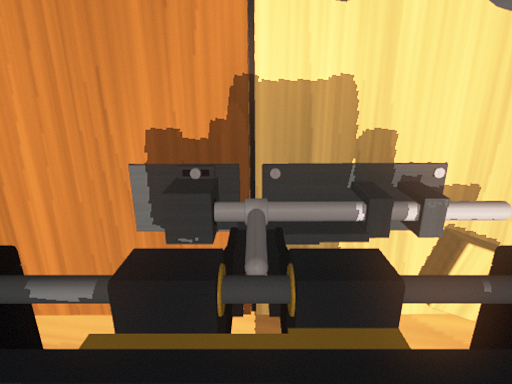

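```bash
python3 -m jog '[[[0,-0.3,0,0,0,0,0.8],[0,-0.3,0,0,0,0,0.8],[0,-0.3,0,0,0,0,0.8],[0,-0.3,0,0,0,0,0.8],[0,-0.2,0,0,0,0,0.8]]]'; for i in 1; do python3 -m jog '[[[0,-0.1,0,0,0,0,0.8],[0,0,0,0,0,0,0.8]]]'; python3 -m jog '[[[0,-0.1,0,0,0,0,0.8],[0,0,0,0,0,0,0.8]]]'; done
```

```text
time: 6.5
position: [0.5528, 0.0218, 0.2038]
tool_rot: [3.133, 0.229, -0.001]
ft_force: [-0.8, -2.1, 5.2]
grip_width: 0.135
time: 6.7
position: [0.5526, 0.023, 0.2038]
tool_rot: [-3.133, -0.229, 0.001]
ft_force: [-1.5, -1.9, 4.9]
grip_width: 0.134
time: 6.9
position: [0.5525, 0.0239, 0.2038]
tool_rot: [-3.133, -0.229, 0.001]
ft_force: [-1.9, -2.6, 5.0]
grip_width: 0.138
```

```bash
python3 -m jog '[[[0,-0.1,0,0,0,0,0.8],[0,0,0,0,0,0,0.8]]]'
```

```text
time: 7.1
position: [0.5524, 0.0248, 0.2038]
tool_rot: [-3.133, -0.229, 0.001]
ft_force: [-0.8, -3.2, 5.6]
grip_width: 0.128
```

```bash
python3 -m jog '[[[0,-0.1,0,0,0,0,0.8],[0,0,0,0,0,0,0.8]]]'
```

```text
time: 7.3
position: [0.5522, 0.0258, 0.2038]
tool_rot: [-3.133, -0.229, 0.001]
ft_force: [-1.4, -2.5, 6.2]
grip_width: 0.134
```

```bash
python3 -m jog '[[[0,-0.1,0,0,0,0,0.8],[0,0,0,0,0,0,0.8]]]'
```

```text
time: 7.5
position: [0.552, 0.0268, 0.2038]
tool_rot: [-3.133, -0.229, 0.001]
ft_force: [-0.5, -2.3, 5.6]
grip_width: 0.129
```

```bash
python3 -m jog '[[[0,-0.1,0,0,0,0,0.8],[0,0,0,0,0,0,0.8]]]'
```

```text
time: 7.7
position: [0.5519, 0.0277, 0.2038]
tool_rot: [-3.133, -0.229, 0.001]
ft_force: [-1.9, -2.2, 6.6]
grip_width: 0.131
```

```bash
python3 -m jog '[[[0,-0.1,0,0,0,0,0.8],[0,0,0,0,0,0,0.8]]]'
```

```text
time: 7.9
position: [0.5517, 0.0287, 0.2038]
tool_rot: [-3.133, -0.229, 0.001]
ft_force: [-0.5, -3.3, 5.2]
grip_width: 0.133
```

```bash
python3 - <<'E'
from h import *
im=imaging.get_image("wrist");save(im,"w4.png",(150,260,150,350))
E
```

```text
(no output)
```

View pics/w4.png

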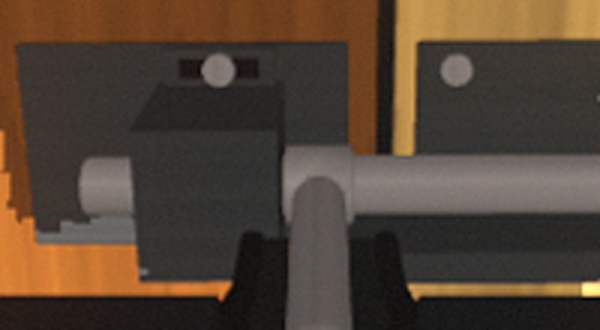

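The striker's face is at crop column 281 and the handle's edge at 288, so only about 1–2 mm is left. I'll go on in gentle steps.

```bash
python3 -m jog '[[[0,-0.1,0,0,0,0,0.8],[0,0,0,0,0,0,0.8]]]'
```

```text
time: 8.15
position: [0.5516, 0.0297, 0.2038]
tool_rot: [-3.133, -0.229, 0.001]
ft_force: [-0.8, -2.6, 6.2]
grip_width: 0.13
```

```bash
python3 -m jog '[[[0,-0.05,0,0,0,0,0.8],[0,0,0,0,0,0,0.8]]]'
```

```text
time: 8.35
position: [0.5515, 0.0302, 0.2038]
tool_rot: [-3.133, -0.229, 0.001]
ft_force: [-1.8, -2.3, 5.5]
grip_width: 0.134
```

```bash
python3 -m jog '[[[0,-0.05,0,0,0,0,0.8],[0,0,0,0,0,0,0.8]]]'
```

```text
time: 8.55
position: [0.5515, 0.0307, 0.2038]
tool_rot: [-3.133, -0.229, 0.001]
ft_force: [-1.1, -2.4, 6.2]
grip_width: 0.134
```

```bash
python3 -m jog '[[[0,-0.05,0,0,0,0,0.8],[0,0,0,0,0,0,0.8]]]'
```

```text
time: 8.75
position: [0.5514, 0.0311, 0.2038]
tool_rot: [-3.133, -0.229, 0.001]
ft_force: [-0.8, -2.5, 5.5]
grip_width: 0.134
```

```bash
python3 -m jog '[[[0,-0.05,0,0,0,0,0.8],[0,0,0,0,0,0,0.8]]]'
```

```text
time: 8.95
position: [0.5513, 0.0316, 0.2038]
tool_rot: [-3.133, -0.229, 0.001]
ft_force: [-2.0, -2.5, 6.0]
grip_width: 0.134
```

```bash
python3 -m jog '[[[0,-0.1,0,0,0,0,0.8],[0,0,0,0,0,0,0.8]]]'
```

```text
time: 9.15
position: [0.5513, 0.0318, 0.2038]
tool_rot: [3.132, 0.228, -0.001]
ft_force: [-1.6, -4.0, 5.7]
grip_width: 0.131
```

```bash
python3 -m jog '[[[0,-0.05,0,0,0,0,0.8],[0,0,0,0,0,0,0.8]]]'
```

```text
time: 9.35
position: [0.5513, 0.0318, 0.2038]
tool_rot: [3.132, 0.227, -0.0]
ft_force: [-2.0, -5.6, 5.8]
grip_width: 0.136
```

```bash
python3 -m jog '[[[0,-0.05,0,0,0,0,0.8],[0,0,0,0,0,0,0.8]]]'
```

```text
time: 9.55
position: [0.5512, 0.0319, 0.2038]
tool_rot: [3.131, 0.226, -0.0]
ft_force: [-0.8, -5.5, 5.8]
grip_width: 0.133
```

The hand stopped at y = 0.0318 and the force rose from 2.5 to 5.6 N, so this is the stop, about 74 mm from where I gripped. I'll ease off the pressing, then swing the handle along an arc about the rod's axis, letting it pivot between the pads.

```bash
python3 -m jog '[[[0,0.13,0,0,0,0,0.8],[0,0,0,0,0,0,0.8],[-0.45,0,0.05,0,0,0,0.8],[-0.45,0,0.06,0,0,0,0.8],[-0.44,0,0.12,0,0,0,0.8],[-0.43,0,0.13,0,0,0,0.8],[-0.41,0,0.18,0,0,0,0.8],[-0.41,0,0.18,0,0,0,0.8],[0,0,0,0,0,0,0.8]]]' 7
```

```text
time: 10.45
position: [0.5247, 0.0278, 0.1955]
tool_rot: [3.133, 0.228, -0.003]
ft_force: [2.3, -4.0, -0.9]
grip_width: 0.133
```

```bash
python3 -m jog '[[[-0.38,0,0.24,0,0,0,0.8],[-0.37,0,0.25,0,0,0,0.8],[-0.34,0,0.3,0,0,0,0.8],[-0.33,0,0.3,0,0,0,0.8],[-0.29,0,0.34,0,0,0,0.8],[-0.29,0,0.35,0,0,0,0.8],[0,0,0,0,0,0,0.8]]]'
python3 - <<'E'
from h import *
im=imaging.get_image("wrist");save(im,"w5.png",(130,330,130,380))
E
```

```text
time: 11.15
position: [0.5053, 0.0248, 0.1777]
tool_rot: [3.133, 0.228, -0.002]
ft_force: [2.5, -2.8, -2.6]
grip_width: 0.137
```

View pics/w5.png

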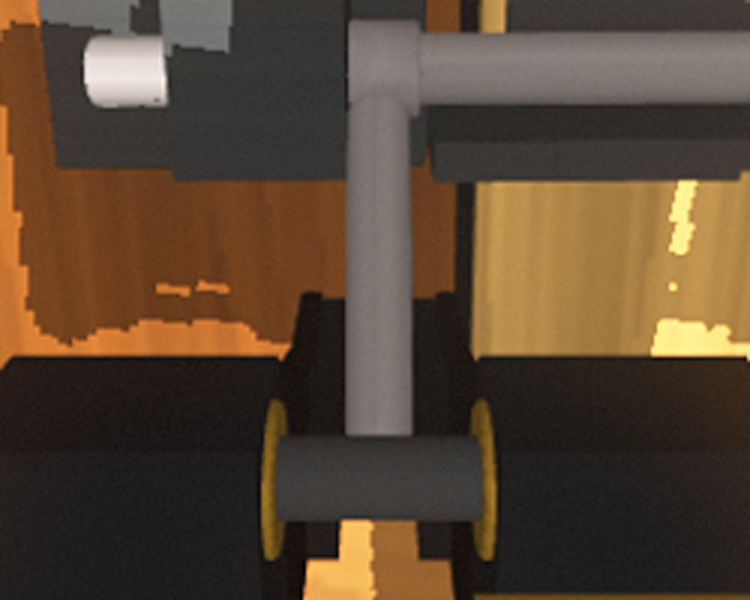

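The handle is turning freely against the striker's face (crop column 348). I'll carry on to fully down.

```bash
python3 -m jog '[[[-0.24,0,0.38,0,0,0,0.8],[-0.23,0,0.39,0,0,0,0.8],[-0.18,0,0.41,0,0,0,0.8],[-0.17,0,0.42,0,0,0,0.8],[-0.11,0,0.43,0,0,0,0.8],[-0.11,0,0.44,0,0,0,0.8],[0,0,0,0,0,0,0.8]]]'
```

```text
time: 11.9
position: [0.4954, 0.0234, 0.1529]
tool_rot: [3.133, 0.228, -0.001]
ft_force: [1.9, -4.2, -0.7]
grip_width: 0.131
```

```bash
python3 -m jog '[[[-0.04,0,0.3,0,0,0,0.8],[-0.03,0,0.2,0,0,0,0.8],[0,0,0,0,0,0,0.8]]]'
```

```text
time: 12.2
position: [0.4949, 0.0233, 0.1483]
tool_rot: [3.133, 0.228, -0.001]
ft_force: [2.5, -3.7, -1.1]
grip_width: 0.134
```

```bash
python3 -m jog '[[[0,0,0.2,0,0,0,0.8],[0,0,0.1,0,0,0,0.8],[0,0,0,0,0,0,0.8]]]'
```

```text
time: 12.5
position: [0.495, 0.0233, 0.1466]
tool_rot: [3.133, 0.228, -0.001]
ft_force: [-1.9, -5.3, 7.9]
grip_width: 0.131
```

```bash
python3 -m jog '[[[0,0,0.15,0,0,0,0.8],[0,0,0.1,0,0,0,0.8],[0,0,0,0,0,0,0.8]]]'
```

```text
time: 12.8
position: [0.4955, 0.0234, 0.1446]
tool_rot: [3.133, 0.228, 0.001]
ft_force: [-1.3, -3.8, 9.1]
grip_width: 0.133
```

The upward force rose to 9 N and then slip began, so the handle is at its end stop. I'll release and rise.

```bash
python3 -m jog '[[[0,0,-0.2,0,0,0,0.8],[0,0,0,0,0,0,3],[0,0,0,0,0,0,3],[0,0,0,0,0,0,3],[0,0,0,0,0,0,3],[0,0,-1,0,0,0,3],[0,0,-2,0,0,0,3],[0,0,-3,0,0,0,3],[0,0,-3,0,0,0,3],[0,0,-3,0,0,0,3],[0,0,0,0,0,0,3],[0,0,0,0,0,0,3]]]'
python3 - <<'E'
from h import *
np.set_printoptions(precision=4,suppress=True)
ims={c:imaging.get_image(c) for c in("side","wrist")}
w=cv2.resize(ims["wrist"]["frame"],(400,300));s=cv2.resize(ims["side"]["frame"][120:270,170:370],(400,300),interpolation=cv2.INTER_CUBIC)
cv2.imwrite("pics/end.png",np.hstack([w,s])[:,:,::-1])
rs=[]
for c in ims:
    for r in finder.spot_point("handle_grip",c)[:1]: print(c,np.array(r["point"])*[384,512],r["conf"]);rs.append(ray(ims[c],r["point"]))
if len(rs)==2: print(tri(rs))
E
```

```text
time: 14.0
position: [0.4954, 0.0237, 0.2663]
tool_rot: [3.133, 0.228, 0.003]
ft_force: [-0.1, -0.4, -0.3]
grip_width: 0.342
side [206.0928 299.1104] 0.46
wrist [185.8944 253.7984] 0.64
(array([0.5034, 0.0258, 0.1558]), [np.float64(0.0005606440622836821), np.float64(0.0005606440622835685)])
```

View pics/end.png

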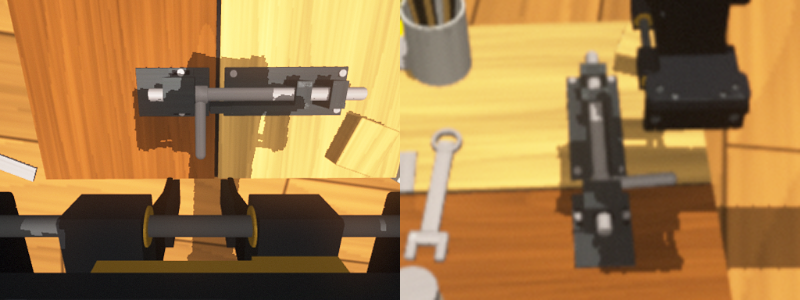

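Both views show the handle down, pointing towards the robot beside the striker. The triangulated height (0.156) leaves its last few hundredths of a radian in doubt, so I'll press it lightly from above with closed fingers.

```bash
python3 -m jog '[[[0,0,2,0,0,0,0],[0,0,2,0,0,0,0],[0,0,2,0,0,0,0],[0,0,1,0,0,0,0],[0,0,0.5,0,0,0,0],[0,0,0.5,0,0,0,0],[0,0,0.5,0,0,0,0],[0,0,0,0,0,0,0]]]'
```

```text
time: 15.0
position: [0.495, 0.0235, 0.1801]
tool_rot: [3.133, 0.228, -0.0]
ft_force: [-0.0, 1.2, -0.1]
grip_width: 0.004
```

```bash
python3 -m jog '[[[0,0,0.2,0,0,0,0],[0,0,0.2,0,0,0,0],[0,0,0,0,0,0,0]]]'
```

```text
time: 15.3
position: [0.4951, 0.0234, 0.1763]
tool_rot: [3.133, 0.228, -0.0]
ft_force: [-0.3, -0.1, -0.1]
grip_width: 0.002
```

```bash
python3 -m jog '[[[0,0,0.2,0,0,0,0],[0,0,0.1,0,0,0,0],[0,0,0,0,0,0,0]]]'
```

```text
time: 15.6
position: [0.4951, 0.0235, 0.1733]
tool_rot: [3.133, 0.228, 0.0]
ft_force: [0.5, -0.5, 0.1]
grip_width: 0.004
```

```bash
python3 -m jog '[[[0,0,0.1,0,0,0,0],[0,0,0.1,0,0,0,0],[0,0,0,0,0,0,0]]]'
```

```text
time: 15.9
position: [0.4952, 0.0234, 0.1724]
tool_rot: [3.133, 0.228, 0.0]
ft_force: [-2.5, -0.0, 7.0]
grip_width: 0.01
```

Firm contact came at a tip height of 0.150, which is what a fully lowered handle (1.5 rad) should give. I'll retract and hand in.

```bash
python3 -m jog '[[[0,0,-2,0,0,0,0],[0,0,-3,0,0,0,0],[0,0,-3,0,0,0,0],[0,0,-2,0,0,0,0],[0,0,0,0,0,0,0],[0,0,0,0,0,0,0]]]'; python3 -c "
from bench import close_job
print(close_job())"
```

```text
time: 16.5
position: [0.495, 0.0234, 0.2709]
tool_rot: [3.133, 0.228, -0.0]
ft_force: [-0.2, 0.5, -0.0]
grip_width: 0.004
the job is handed in; nothing more can be done
None
```

The chest is bolted as far as I can measure: the bolt is across against the striker and its handle is turned fully down into the notch. I handed the job in at about 16.5 s of the 48 s allowed; it returned no verdict.

- **Slide:** I gripped the upright handle and slid the bolt about 74 mm. I closed the last stretch in steps of 0.5–1 mm. At the stop the sideways force on the wrist rose from 2.5 N to about 5.6 N.
- **Turn:** I swung the handle down along an arc about the rod's axis until it came up against its end stop, with at most about 9 N on the wrist. Then I let go.
- **Last checks:**
  - Both final pictures (side and wrist) show the handle lying down beside the striker.
  - The height triangulated from those pictures (0.156 m, against about 0.144 m expected) disagreed slightly with a fully lowered handle.
  - To settle that, I pressed lightly from above. The fingers met a firm stop at a tip height of 0.150 m with 7 N, which matches fully down.
- **Clearance:** The arm ended about 10 cm above the handle, with no force on the wrist. I never moved near the tin, jar or spanner, and only passed well above the block. I did not measure their positions again at the end.

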